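Draw the depth pin of a drilling jig to its mark and hold it

ROBOT

A 6-joint arm with a two-finger parallel gripper is mounted at the origin on a cart in front of the work surface, level with it; the furniture and walls round the work are solid. World frame = base frame: x ahead of the robot, y to its left, z up, the work surface at z = 0. Lengths are in m, angles in rad, forces in N, time in s.
With the tool pointing down it reaches from about 0.25 to 0.725 m from the base axis. Payload 4 kg.
Tool frame: the origin (TCP) lies midway between the tips of the shut fingers; the grasp point (between the pads) lies bot.tcp_to_grasp behind it (bot.tcp_to_grasp is the distance from the TCP to the grasp point, in m); z points along the fingers, y is the line along which they close (so a half turn about z gives the same grasp; the last joint's range is limited). The gripper opens to 85 mm and grips with 20 to 120 N. Pads are 22 mm wide; open, the fingers measure 114 mm over their backs; the gripper's body (76 mm by 85 mm) begins 54 mm behind the grasp point. The pads swing forward as they close: fully open they stand 13 mm farther back than shut.
Start: joints at [1.286, 0.241, 0.005, 1.335, 0, 1.571], TCP at [0.14, 0.48, 0.231] pointing down, gripper open.
Joint ranges: [-2.72, 2.72], [-1.05, 1.87], [-1.09, 1.28], [-1.99, 2.15], [-1.42, 1.44], [-3.14, 3.14]. Speed limits (rad/s): [2.79, 2.79, 3.14, 3.14, 3.14, 3.14].

INTERFACE

Orientations are given as a unit quaternion [x, y, z, w].
In Python, from workcell import readout, camera, bot gives the robot as it stands. The module is installed in compiled form; this text tells all that it offers.
- The arm moves only by the tool jog_arm, never from a script. Its argument "motion" is a list of rows, each an object of numbers: "x", "y", "z": the shift along the tool's x, y, z in mm; "spin": the turn about the tool's z in degrees; "fingers": the closure, from -1 (fully open) to 1 (shut). A call has 1 to 8 rows; each row is the pose to reach, as a shift and turn from the pose commanded when the call began, along the tool's axes at that moment; what a row does not reach only later rows make up. A row lasts 1/8 s, in which the tool goes at most 62.5 mm and 10.7 degrees, less where a joint would pass 70% of its speed; a pose out of reach is approached as far as the arm can. A call with a gripper value outside its range is refused whole. The fingers move at their own pace and stop on an object; the grip force is fixed at half the most. Time passes only in rows, so rows that repeat a pose let the fingers close. It gives the time, the measured TCP pose, the force, the opening and the grip force at its end, in the units of the state.
- readout.get_obs(): the state, without advancing time (a new reading comes with each control period).
- camera(name): name is "scene" or "top" or "wrist"; returns a dict with "pixels" (480x640x3 uint8, red, green, blue), "K" (3x3 intrinsics, pixels), "rvec" (rotation vector, rad) and "tvec" (3), from world to camera coordinates, as OpenCV has them. Camera axes: x right, y down, z forward; pixel columns grow to the right and rows downward; lengths in m; the calibration is good to about 2 mm. A picture is of the moment at which its call begins. There is no depth.
- bot.job_done(): hands the job in; it is judged then, once.
The state is a dict: "clock": time; "joint_pos": joint angles; "joint_vel": joint speeds; "tau": joint torques, N m; "eef_pos": TCP position; "tool_rot": TCP orientation; "ft_force": force on the tool from outside, world axes, zero at the start; "ft_torque": the same for the moment, N m; "grip_width": finger opening in m; "grasp_force": force on a finger pad.
Only numpy, scipy, OpenCV 4.12 (cv2) and the standard library are available. Lean on these libraries where they do the work, as an engineer would, in place of code of your own. Each camera call takes 0.05 s, during which the arm holds its last target. There are 200 camera calls.

TASK

Grip the red-knobbed depth pin in the angled drilling jig and draw it straight out along its leaning bore until its green band is wholly out of the steel bush, but never so far that the yellow band below it begins to show; finish still holding the pin steady there, so that I can read its depth. The jig stands loose: do not drag, lift or tip it, leave the blue-knobbed pin fully home and leave the things beside the jig alone.

Things in the scene. Friction and masses are not known exactly. Their poses are not given: they have to be found in the camera images.
- jig_face (a point): Wooden drilling jig, 0.85 kg, loose on the bench. Point midway between its two bores, level with the tops of their 30 mm wide steel bushes (the mouths), 104 mm up. z axis: along both bores, outward, leaning 0.40 rad from vertical, away from the robot. y: along the row; the bores lie at y = +40 and -40 mm. x: across the row. Bores 17.2 mm wide, 88 mm deep; bushes stand 3 mm above the block.
- jig: The same jig, origin under the centre of its plywood foot, 150x180x12 mm (y along the row of bores, z up); on it leans the hardwood block, 50x150x90 mm.
- red_rod_knob (a point): Centre of the red knob of the pin to draw, in either bore; z axis along the pin, out of the bore. Knob: upright cylinder 28 mm wide, 40 mm long; fully home its centre is 45 mm out from the mouth. Under it a bare stem 16 mm wide, 19 mm long, then a collar 24 mm wide, 6 mm thick, then an 80 mm shaft, 16 mm wide. The pin weighs about 0.15 kg, runs free in the bore and drops home if let go.
- red_rod_collar (a point): Centre of the underside of the red pin's collar, 45 mm below the knob's centre; it sits on the bush when the pin is home, and its distance from the mouth along the bore is how far the pin is drawn. On the shaft the green band lies 30 to 40 mm below this point, the yellow band 56 to 66 mm: green is wholly out beyond 40 mm of draw, yellow begins to show at 56 mm.
- blue_rod_collar (a point): The same point of the other pin, which has a blue knob and otherwise the same shape, and stands home in the other bore.
- tape_mid (a point): Bystander: green pocket tape measure 32x70x54 mm; this point is 27 mm up inside it.
- plane_mid (a point): Bystander: small block plane with red lever, 42x160x57 mm; this point is 28 mm up inside it.
- pad_mid (a point): Bystander: dark grey sanding pad 38x52x13 mm; this point is at its centre.

How it is judged:
On the way:
1. the red pin is gripped by the fingers and drawn at least 10 mm (z of red_rod_collar in the frame of jig_face above 0.01 m and contact force between the fingers and red_rod above 1 N), for 0.2 s.
At the end, for the whole second after the job is handed in: The fingers hold the red pin (over 1 N), at rest (under 20 mm/s), drawn between 40 and 56 mm out of its bore and still in line with it (within 0.1 rad and 6 mm), the jig within 10 mm of where it stood, the blue pin home within 4 mm (z of red_rod_collar in the frame of jig_face between 0.04 and 0.056 m and x of red_rod_collar in the frame of jig_face between -0.006 and 0.006 m and angle between the z axis of red_rod_knob and the z axis of jig_face, either way round below 0.1 rad and contact force between the fingers and red_rod above 1 N and linear speed of red_rod below 0.02 m/s and distance of jig_face from where it was at the start of the episode below 0.01 m and z of blue_rod_collar in the frame of jig_face between -0.004 and 0.004 m); the arm keeps its last pose, push and grip.
It fails at once if the red pin is drawn so far that the yellow band shows (over 57 mm) (z of red_rod_collar in the frame of jig_face above 0.057 m).
It fails at once if the jig is dragged, lifted or tipped (its face moves over 10 mm, or it leans over 0.08 rad more or less than its 0.40 rad) (distance of jig_face from where it was at the start of the episode above 0.01 m or angle between jig_face's own z axis and vertical above 0.48 rad or angle between jig_face's own z axis and vertical below 0.32 rad).
It fails at once if the blue pin is drawn over 8 mm (z of blue_rod_collar in the frame of jig_face above 0.008 m).
It fails at once if a bystander is moved over 20 mm (distance of any of tape_mid, plane_mid, pad_mid from where it was at the start of the episode above 0.02 m).
It also fails if it takes over 32 s, if anything falls off the work surface, if the arm or the gripper's body presses on something with over 40 N, if the wrist force passes 120 N, or if a joint passes its speed limit or range.

## Working session

There is one attempt and no reset: what is moved stays moved. The work goes in short steps, Python scripts to look and compute and a tool call to move; the robot and the scene stay as the last step left them, time stands still between calls to the robot, and variables do not carry over. Pictures are saved under pics/ and viewed, at most 10 in all, crops included, and the job is handed in when it is done.

Besides the shell and the picture viewer there is one more tool, called as name(argument=value, ...) on one line, values as JSON. jog_arm: Moves the arm, as the interface text tells. Its arguments: {"type":"object","properties":{"motion":{"type":"array"}},"required":["motion"]}

```bash
mkdir -p pics; python3 - <<'E'
from workcell import readout,camera,bot
import cv2,numpy as np,pickle
o=readout.get_obs();print({k:np.round(v,3) for k,v in o.items()},bot.tcp_to_grasp)
d={n:camera(n) for n in("scene","top")}
pickle.dump(d,open('a.pkl','wb'))
for n in d: cv2.imwrite(f'pics/{n}0.png',d[n]['pixels'][...,::-1])
E
```

```text
{'clock': np.float64(0.0), 'joint_pos': array([1.286, 0.241, 0.004, 1.335, 0.   , 1.571]), 'joint_vel': array([ 0.001,  0.001,  0.002, -0.   ,  0.001,  0.   ]), 'tau': array([-1.0000e-03, -3.7232e+01,  2.5241e+01,  1.7000e-02, -0.0000e+00,
        0.0000e+00]), 'eef_pos': array([0.14 , 0.479, 0.23 ]), 'tool_rot': array([ 0.142,  0.99 , -0.001, -0.   ]), 'ft_force': array([-0.701, -0.802, -0.53 ]), 'ft_torque': array([-0.   , -0.019,  0.024]), 'grasp_force': np.float64(0.0), 'grip_width': np.float64(0.085)} 0.0187
```

View pics/scene0.png

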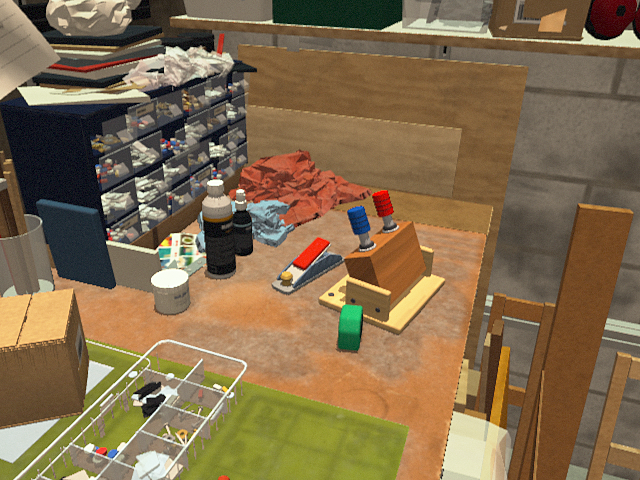

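View pics/top0.png

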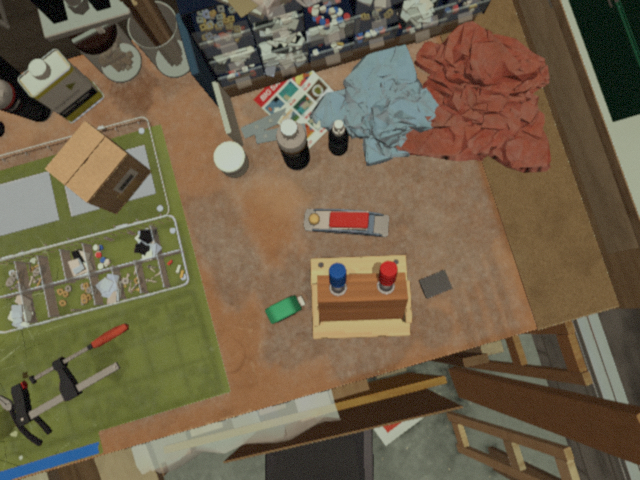

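The scene view shows the blue knob at about (359,221) and the red one at (384,203). In the top view they are at (338,276) and (388,275). The tape is at (285,309), the plane at (347,222) and the pad at (435,284). Next I'll triangulate the knobs.

```bash
cat > h.py <<'E'
import cv2,numpy as np
from scipy.optimize import least_squares
def P(c,X):
    return cv2.projectPoints(np.asarray(X,float).reshape(-1,1,3),np.array(c['rvec'],float),np.array(c['tvec'],float),np.array(c['K'],float),None)[0][:,0]
def ray(c,p):
    R=cv2.Rodrigues(np.array(c['rvec'],float))[0]; o=-R.T@np.array(c['tvec'],float)
    return o,R.T@np.linalg.inv(c['K'])@np.array([p[0],p[1],1.])
def atz(c,p,z):
    o,d=ray(c,p); return o+d*(z-o[2])/d[2]
def blob(c,col,box):
    x0,y0,x1,y1=box; h=cv2.cvtColor(c['pixels'],cv2.COLOR_RGB2HSV)[y0:y1,x0:x1].astype(int)
    H,S,V=h[...,0],h[...,1],h[...,2]
    m=((H<6)|(H>174))&(S>190)&(V>90) if col=='r' else (H>100)&(H<125)&(S>150)&(V>60)
    n,l,s,ce=cv2.connectedComponentsWithStats(m.astype(np.uint8)); i=1+np.argmax(s[1:,4])
    return ce[i]+[x0,y0],s[i]+[x0,y0,0,0,0]
def tri(obs):
    return least_squares(lambda X:np.concatenate([P(c,X)[0]-p for c,p in obs]),[.5,.2,.14])
E
python3 - <<'E'
from h import *; import pickle
d=pickle.load(open('a.pkl','rb'))
s,t=d['scene'],d['top']
K={}
for col,bs,bt in(('r',(370,185,400,225),(372,255,402,300)),('b',(340,200,373,245),(322,255,355,300))):
    a,b=blob(s,col,bs),blob(t,col,bt); print(col,a,b)
    r=tri([(s,a[0]),(t,b[0])]); K[col]=r.x; print(r.x.round(4),r.fun.round(1))
v=K['r']-K['b'];print('dist',np.linalg.norm(v),'yaw',np.degrees(np.arctan2(v[1],v[0])))
for n,p,z in(('tape',(285,309),.05),('plane',(347,222),.03),('pad',(435,284),.0065),('footTL',(312,258),.012),('footTR',(409,257),.012),('footBR',(410,337),.012),('footBL',(313,338),.012)): print(n,atz(t,p,z).round(3))
# model fit: jig x,y,yaw with tilt toward direction
E
```

```text
r (array([382.87534626, 203.04432133]), array([373, 190,  21,  27, 361])) (array([387.62815884, 272.58844765]), array([380, 262,  16,  23, 277]))
[ 0.6055 -0.1545  0.1449] [-1.2 -0.1  0.5  1. ]
b (array([358.72361809, 219.54773869]), array([348, 206,  22,  28, 398])) (array([337.15224913, 274.84083045]), array([330, 264,  15,  23, 289]))
[ 0.6038 -0.074   0.1456] [-1.  -0.1  0.5  0.9]
dist 0.08046961737655639 yaw -88.77995321280463
tape [0.551 0.021 0.05 ]
plane [ 0.708 -0.094  0.03 ]
pad [ 0.592 -0.255  0.006]
footTL [ 0.645 -0.027  0.012]
footTR [ 0.643 -0.208  0.012]
footBR [ 0.495 -0.205  0.012]
footBL [ 0.497 -0.027  0.012]
```

jog_arm(motion=[{"x":-45,"y":-34,"spin":-2},{"x":-90,"y":-69,"spin":-4},{"x":-135,"y":-103,"spin":-6},{"x":-180,"y":-137,"spin":-8},{"x":-225,"y":-172,"spin":-10},{"x":-270,"y":-206,"spin":-12},{"x":-315,"y":-241,"spin":-14},{"x":-360,"y":-275,"spin":-17}])

```text
validation failed for argument at $.mo...
```

```bash
cat > go.py <<'E'
import sys,numpy as np
from workcell import readout
from scipy.spatial.transform import Rotation as R
o=readout.get_obs();r=R.from_quat(o['tool_rot']);m=r.as_matrix()
print('t',o['clock'],'eef',np.round(o['eef_pos'],4),'q',np.round(o['joint_pos'],2),'yang',np.degrees(np.arctan2(m[1,1],m[0,1])),'w',o['grip_width'],'gf',o['grasp_force'],'F',np.round(o['ft_force'],1),'zax',m[:,2].round(3))
print('tool shift mm',(m.T@(np.array(eval(sys.argv[1]))-o['eef_pos'])*1000).round(1))
E
python3 go.py "[.6055,-.1545,.23]"
```

```text
t 0.1 eef [0.1403 0.4793 0.2305] q [1.29 0.24 0.   1.34 0.   1.57] yang 73.68155057869512 w 0.08510590735851209 gf 0.0 F [0.  0.5 1. ] zax [-0.001 -0.002 -1.   ]
tool shift mm [-624.5 -477.6    1.4]
```

jog_arm(motion=[{"x":-45,"y":-34,"z":0,"spin":-2,"fingers":-1},{"x":-90,"y":-69,"z":0,"spin":-4,"fingers":-1},{"x":-135,"y":-103,"z":0,"spin":-6,"fingers":-1},{"x":-180,"y":-137,"z":0,"spin":-8,"fingers":-1},{"x":-225,"y":-172,"z":0,"spin":-10,"fingers":-1},{"x":-270,"y":-206,"z":0,"spin":-12,"fingers":-1},{"x":-315,"y":-241,"z":0,"spin":-14,"fingers":-1},{"x":-360,"y":-275,"z":0,"spin":-17,"fingers":-1}])

```text
clock: 1.1
eef_pos: [0.4093, 0.113, 0.2311]
tool_rot: [-0.007, 1.0, 0.0, -0.0]
ft_force: [0.3, 0.2, 0.1]
grip_width: 0.085
grasp_force: 0.0
```

```bash
python3 go.py "[.6055,-.1545,.23]"
```

```text
t 1.1 eef [0.4093 0.113  0.2311] q [ 0.27  0.09 -0.18  1.3   0.    0.26] yang 90.7651768845325 w 0.08504081175082423 gf 0.0 F [0.3 0.2 0.1] zax [-0.  0. -1.]
tool shift mm [-192.6 -270.1    1. ]
```

jog_arm(motion=[{"x":-32,"y":-45,"z":0,"spin":0,"fingers":-1},{"x":-64,"y":-90,"z":0,"spin":0,"fingers":-1},{"x":-96,"y":-135,"z":0,"spin":0,"fingers":-1},{"x":-128,"y":-180,"z":0,"spin":0,"fingers":-1},{"x":-160,"y":-225,"z":0,"spin":0,"fingers":-1},{"x":-192,"y":-270,"z":0,"spin":0,"fingers":-1},{"x":-192,"y":-270,"z":0,"spin":0,"fingers":-1},{"x":-192,"y":-270,"z":0,"spin":0,"fingers":-1}])

```text
clock: 2.1
eef_pos: [0.6032, -0.1527, 0.2303]
tool_rot: [-0.006, 1.0, 0.0, -0.001]
ft_force: [-0.7, 0.6, 0.1]
grip_width: 0.085
grasp_force: 0.0
```

```bash
python3 go.py "[.6055,-.1545,.126]"; python3 - <<'E'
from h import *; from workcell import camera
import pickle
d={n:camera(n) for n in('wrist','scene','top')}; pickle.dump(d,open('b.pkl','wb'))
w=d['wrist']; cv2.imwrite('pics/w1.png',w['pixels'][...,::-1])
print(P(w,[[.6055,-.1545,.145],[.6038,-.074,.1455],[.588,-.1545,.104]]).round(0))
E
```

```text
t 2.1 eef [ 0.6032 -0.1527  0.2303] q [-0.25  0.49  0.37  1.45  0.   -0.26] yang 90.65527492968641 w 0.08500087216298416 gf 0.0 F [-0.7  0.6  0.1] zax [-0.002  0.001 -1.   ]
tool shift mm [ -2.5  -1.9 104.3]
[[323. 250.]
 [462. 249.]
 [323. 204.]]
```

View pics/w1.png

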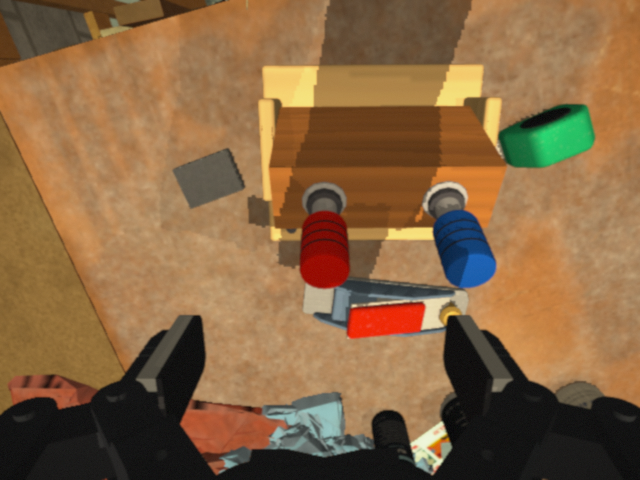

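The wrist view has the red knob at (325,250) and the blue at (465,250), against predictions of (323,250) and (462,249), so the position is confirmed. I'll descend.

jog_arm(motion=[{"x":-2,"y":-2,"z":25,"spin":0,"fingers":-1},{"x":-2,"y":-2,"z":50,"spin":0,"fingers":-1},{"x":-2,"y":-2,"z":75,"spin":0,"fingers":-1},{"x":-2,"y":-2,"z":95,"spin":0,"fingers":-1},{"x":-2,"y":-2,"z":105,"spin":0,"fingers":-1},{"x":-2,"y":-2,"z":105,"spin":0,"fingers":-1},{"x":-2,"y":-2,"z":105,"spin":0,"fingers":-1}])

```text
clock: 3.12
eef_pos: [0.6066, -0.1548, 0.1276]
tool_rot: [-0.006, 1.0, -0.0, 0.001]
ft_force: [-0.1, 0.3, 0.3]
grip_width: 0.0855
grasp_force: 0.0
```

```bash
python3 go.py "[.6055,-.1545,.125]"; python3 - <<'E'
from h import *; from workcell import camera
w=camera('wrist'); cv2.imwrite('pics/w2.png',w['pixels'][...,::-1])
print(P(w,[[.6055,-.1545,.145],[.6038,-.074,.1455]]).round(0))
E
```

```text
t 3.125 eef [ 0.6066 -0.1548  0.1276] q [-0.25  0.55  0.19  1.21 -0.   -0.26] yang 90.7070302690417 w 0.08547817732234866 gf 0.0 F [-0.1  0.3  0.3] zax [ 0.002 -0.001 -1.   ]
tool shift mm [1.1 0.3 2.6]
[[328. 344.]
 [564. 343.]]
```

View pics/w2.png

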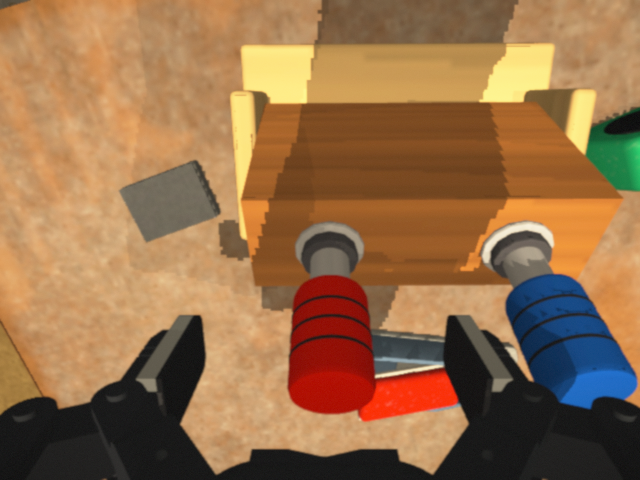

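The red knob is centred at about (332,343) and the fingers' midpoint is near column 325. I'll shift 2 mm in y, then close.

jog_arm(motion=[{"x":1,"y":2,"z":2,"spin":0,"fingers":-1},{"x":1,"y":2,"z":2,"spin":0,"fingers":1},{"x":1,"y":2,"z":2,"spin":0,"fingers":1},{"x":1,"y":2,"z":2,"spin":0,"fingers":1},{"x":1,"y":2,"z":2,"spin":0,"fingers":1},{"x":1,"y":2,"z":2,"spin":0,"fingers":1},{"x":1,"y":2,"z":2,"spin":0,"fingers":1},{"x":1,"y":2,"z":2,"spin":0,"fingers":1}])

```text
clock: 4.18
eef_pos: [0.6052, -0.1529, 0.1244]
tool_rot: [-0.006, 1.0, 0.0, 0.0]
ft_force: [0.6, -0.0, 0.4]
grip_width: 0.0267
grasp_force: 59.1
```

```bash
python3 go.py "[.6055,-.1530,.125]"
```

```text
t 4.175 eef [ 0.6052 -0.1529  0.1244] q [-0.25  0.55  0.18  1.2   0.   -0.26] yang 90.68568428239249 w 0.026675484123556602 gf 59.10692356294021 F [ 0.6 -0.   0.4] zax [ 0.001  0.    -1.   ]
tool shift mm [-0.3 -0.1 -0.6]
```

Gripped at 59 N with almost no side force. I'll draw 16 mm along the bore and check the forces.

jog_arm(motion=[{"x":-0.8,"y":0,"z":-1.8,"spin":0,"fingers":1},{"x":-2.3,"y":0,"z":-5.5,"spin":0,"fingers":1},{"x":-3.9,"y":0,"z":-9.2,"spin":0,"fingers":1},{"x":-5.5,"y":0,"z":-12.9,"spin":0,"fingers":1},{"x":-6.2,"y":0,"z":-14.7,"spin":0,"fingers":1},{"x":-6.2,"y":0,"z":-14.7,"spin":0,"fingers":1},{"x":-6.2,"y":0,"z":-14.7,"spin":0,"fingers":1}])

```text
clock: 5.05
eef_pos: [0.611, -0.1528, 0.1389]
tool_rot: [-0.006, 1.0, 0.0, -0.0]
ft_force: [0.9, -0.5, -1.5]
grip_width: 0.0265
grasp_force: 59.0
```

```bash
python3 go.py "[.6052,-.1529,.1244]"
```

```text
t 5.05 eef [ 0.611  -0.1528  0.1389] q [-0.25  0.55  0.22  1.24 -0.   -0.26] yang 90.68133707476946 w 0.026505279251239838 gf 58.99141312809661 F [ 0.9 -0.5 -1.5] zax [-0.  0. -1.]
tool shift mm [ 5.8 -0.  14.5]
```

The vertical force is -1.5 N, which is just the pin's weight, so nothing is binding. I'll draw another 31.5 mm, for about 47.5 mm in all.

jog_arm(motion=[{"x":-1.9,"y":0,"z":-4.6,"spin":0,"fingers":1},{"x":-3.9,"y":0,"z":-9.2,"spin":0,"fingers":1},{"x":-5.8,"y":0,"z":-13.8,"spin":0,"fingers":1},{"x":-7.8,"y":0,"z":-18.4,"spin":0,"fingers":1},{"x":-9.7,"y":0,"z":-23,"spin":0,"fingers":1},{"x":-11.3,"y":0,"z":-26.7,"spin":0,"fingers":1},{"x":-12.3,"y":0,"z":-29,"spin":0,"fingers":1},{"x":-12.3,"y":0,"z":-29,"spin":0,"fingers":1}])

```text
clock: 6.05
eef_pos: [0.6236, -0.1527, 0.1682]
tool_rot: [-0.006, 1.0, -0.0, 0.0]
ft_force: [-0.4, 0.4, -1.9]
grip_width: 0.0268
grasp_force: 59.0
```

```bash
python3 go.py "[.6052,-.1529,.1244]"; python3 - <<'E'
from h import *; from workcell import camera
s,t,w=[camera(n)['pixels'] for n in('scene','top','wrist')]
f=lambda im,x,y,W,H:cv2.resize(im[y:y+H,x:x+W],(400,300),interpolation=cv2.INTER_CUBIC)
o=np.vstack([np.hstack([f(s,310,170,140,105),f(t,300,235,120,90)]),np.hstack([f(w,0,0,640,480),f(w,250,150,200,150)])])
cv2.imwrite('pics/c.png',o[...,::-1])
E
```

```text
t 6.05 eef [ 0.6236 -0.1527  0.1682] q [-0.24  0.56  0.31  1.33 -0.   -0.25] yang 90.68394405336345 w 0.026753223695752535 gf 58.98219672963023 F [-0.4  0.4 -1.9] zax [ 0. -0. -1.]
tool shift mm [18.4  0.  43.8]
```

View pics/c.png

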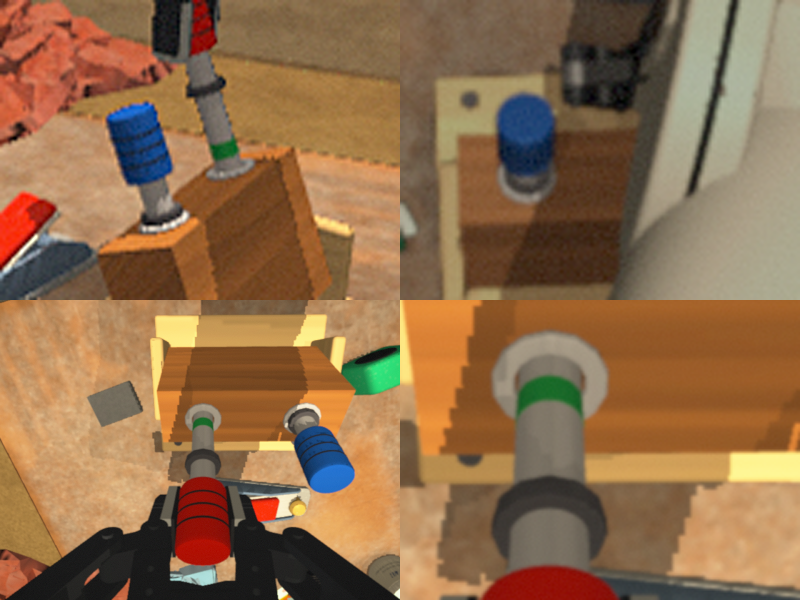

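The green band is fully clear of the bush, with bare shaft below it and no yellow showing. The blue pin is home and the jig hasn't moved. TCP travel gives a draw of 47.5 mm, so I'm handing in.

```bash
python3 -c "
from workcell import bot
print(bot.job_done())"
```

```text
the job is handed in; nothing more can be done
None
```

I drew the red pin about 47.5 mm along its bore (by tool travel) and am still holding it there at 59 N. The green band is fully out, no yellow is showing, the blue pin is home, the jig and bystanders look unmoved in the last pictures, and the job is handed in; no verdict came back.

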